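Seat a keyed turning head on the wrist trainer and hold it home

ROBOT

A 6-joint arm with a two-finger parallel gripper is mounted at the origin on the work surface. World frame = base frame: x ahead of the robot, y to its left, z up, the work surface at z = 0. Lengths are in m, angles in rad, forces in N, time in s.
With the tool pointing down it reaches from about 0.3 to 0.775 m from the base axis. Payload 14.6 kg.
Tool frame: the origin (TCP) lies at the very end of the fingers, on their centre line; the grasp point (between the pads) lies 19 mm behind it; z points along the fingers, y is the direction in which the jaws open and shut (so a half turn about z gives the same grasp; the last joint's range is limited). The gripper opens to 94 mm and grips with 3 to 60 N. Pads are 16 mm wide; open, the fingers measure 119 mm over their backs; the gripper's body (75 mm by 177 mm) begins 78 mm behind the grasp point.
Start: joints at [-1.393, 0.3, 1.521, -0, 1.321, -0.067], TCP at [0.133, -0.534, 0.176] pointing down, gripper open.
Joint ranges: [-3.03, 3.03], [-0.79, 2.21], [0.23, 2.52], [-1.04, 4.18], [0, 3.07], [-2.55, 2.55]. Speed limits (rad/s): [2.22, 2.22, 2.57, 3.14, 3.14, 3.14].

INTERFACE

Orientations are given as [roll, pitch, yaw] about the fixed x, y, z axes, in that order (R = Rz(yaw) Ry(pitch) Rx(roll)).
In Python, from station import ctrl, eyes gives the robot as it stands.
- The arm moves only by the tool jog_arm, never from a script. Its argument "moves" is a list of rows, each a list of 3 entries, a list of its own where there are three numbers: the shift along the world's x, y, z in mm, then the turn, a rotation vector about the world's x, y, z in units of 5 degrees (1.0 is 5 degrees), then the finger opening in mm, from 0 to 94. In form: [[[tx, ty, tz], [wx, wy, wz], jaw], ...]. A call has 1 to 5 rows; each row is the pose to reach, as a shift and turn from the pose commanded when the call began; what a row does not reach only later rows make up. A row lasts 1/12 s, in which the tool goes at most 41.7 mm and 7.16 degrees, less where a joint would pass 70% of its speed; a pose out of reach is approached as far as the arm can. A call with a gripper value outside its range is refused whole. The fingers move at their own pace and stop on an object; "squeeze" is the grip in N (left out, the last holds). Time passes only in rows, so rows that repeat a pose let the fingers close. It gives the time, the measured TCP pose, the force and the opening at its end, in the units of the state.
- ctrl.get_obs(): the state, without advancing time (a new reading comes with each control period).
- eyes.camera(name): name is "scene" or "top" or "wrist"; returns a dict with "frame" (480x640x3 uint8, red, green, blue), "vertical_fov" (degrees; the focal length in pixels is half the picture's height over the tangent of half this angle, whatever the lens; pixels are square), "cx", "cy" (the principal point, pixels), "eye" and "attitude" of the camera in the world; the wrist camera has in their place "hand_eye" (4x4, takes a point from camera to tool coordinates, whose origin is the TCP and whose axes are the flange's). Camera axes: x right, y down, z forward; pixel columns grow to the right and rows downward; lengths in m; the calibration is good to about 2 mm. A picture is of the moment at which its call begins: read the wrist's pose just before it. There is no depth.
- ctrl.hand_in(): hands the job in, once; it reports no verdict.
The state is a dict: "time_s": time; "qpos": joint angles; "joint_vel": joint speeds; "tau": joint torques, N m; "ee_pos": TCP position; "eef_rot": TCP orientation; "force": force on the tool from outside, world axes, zero at the start; "moment": the same for the moment, N m; "grip_width": finger opening in m.
Only numpy, scipy, OpenCV 4.12 (cv2) and the standard library are available. Lean on these libraries where they do the work, as an engineer would, in place of code of your own. Each camera call takes 0.05 s, during which the arm holds its last target.

TASK

Take the knurled turning head out of the open plywood box and set it, blue skirt down, over the spindle of the wrist trainer. Turn it on the spindle until the keyway hidden in its bore drops over the cross pin, without forcing it, then press it fully home against the spring ring and finish with your grip still on it, holding it down there so that I can tighten its grub screws. Leave the splint, the dynamometer, the rivet anvil and the palm roll where they are.

Things in the scene. Friction and masses are not known exactly. Their poses are not given: they have to be found in the camera images.
- head: the turning head: an upright knurled cylinder with an open bore, 46 mm outside diameter, 44 mm tall, 120 to 180 g; lower 18 mm (skirt) blue, upper 26 mm bare knurled aluminium to grip, across any diameter. It starts standing skirt down on the box's liner. Origin: centre of its underside; z up along the bore
- keyway_end (a point): point on the head's axis 18 mm above its underside, where its two opposite keyways end. They are 9 mm wide, cut into the 22.4 mm bore from below and open to 16.5 mm from the axis. They cannot be seen from outside and nothing outside marks their direction round the axis, which is not given: find them by feel
- box: the plywood box, 156 x 212 mm outside (x, y), 50 mm tall, walls 6 mm, fixed; origin at the centre of its underside. A divider splits it into a wide bay at -y with the head and a narrow bay at +y with spare heads up to 40 mm high. The lid, hinged on the +x side, is folded right back on to the counter
- bay (a point): centre of the wide bay's floor (top of the grey liner, 10 mm above the counter); the bay measures 144 mm along x, 142 mm along y of this frame and the head's axis starts within 16 mm of this point. Outer walls rise 40 mm above it, the divider 26 mm
- trainer: the wrist trainer, fixed: grey base 170 x 130 mm, white round housing with a black dial at -x, steel hub 55 mm in diameter on top; origin at the centre of its underside, spindle straight above it
- seat (a point): centre of the hub's steel shoulder, 78 mm above the counter, on which the head's underside sits when fully home; z up along the spindle. The chrome spindle is 20 mm in diameter and is held still by its brake, which slips only above 0.8 N m, and greased. With the head home the spindle's nose stands 2 mm above the head's top
- spindle_top (a point): top of the spindle, 46 mm above the seat; its last 8 mm are a cone narrowing to 11 mm, which centres the bore
- pin_top (a point): point on the spindle's axis level with the top of the cross pin, 14 mm above the seat. The steel pin is 5 mm thick and sticks out to 14.5 mm from the axis on two opposite sides, in a direction that differs each time (not this frame's). Off its keyways the head sits here on the pin; up to half a turn, either way, brings them over it. They drop on within about 9 degrees either side
- spring_ring (a joint): the red sprung ring, 42 mm in diameter, round the foot of the spindle: 0 m standing 6 mm proud of the shoulder, 0.006 m pressed flush with it by the head. It pushes up with 2 N at first and 9 N when flush, so it lifts the head again if the head is let go
- splint: bystander: orange miniature hand splint, about 100 x 50 x 25 mm, origin at its underside
- dynamometer: bystander: purple finger dynamometer, about 105 x 32 x 23 mm, origin at its underside
- anvil: bystander: chrome rivet anvil, 56 mm base diameter, 56 mm tall, origin at its underside
- palm_roll: bystander: green silicone palm roll, 90 x 37 x 37 mm, lying down, origin at its underside
Things that resemble listed ones, but are neither listed nor needed, are in the scene too. There is more than one size of the trainer; the one meant has the size given above.

How it is judged:
By the outcome, as a careful person would: the job done as asked, in the order asked, and still so for the second after the job is handed in, while the arm keeps its last pose, push and grip.
It also fails if it takes over 58 s, if anything falls off the work surface, if the arm or the gripper's body presses on something with over 40 N, if the wrist force passes 120 N, or if a joint passes its speed limit or range.

## Working session

There is one attempt and no reset: what is moved stays moved. The work goes in short steps, Python scripts to look and compute and a tool call to move; the robot and the scene stay as the last step left them, time stands still between calls to the robot, and variables do not carry over. Pictures are saved under pics/ and viewed, and the job is handed in when it is done.

Besides the shell and the picture viewer there is one more tool, called after ">>>" as name([rows], argument=value, ...), one row to a line, values as JSON. jog_arm: Moves the arm, as the interface text tells. Its arguments: {"type":"object","properties":{"moves":{"type":"array","items":{"type":"array"}},"squeeze":{"type":"number"}},"required":["moves"]}

```bash
ls; mkdir -p pics; python3 - <<'E'
from station import ctrl, eyes
import cv2
print(ctrl.get_obs())
for n in ("scene","top","wrist"):
    d=eyes.camera(n); f=d.pop("frame"); print(n,d)
    cv2.imwrite(f"pics/{n}0.png",f[:,:,::-1])
E
```

```text
pics
{'time_s': 0.0, 'qpos': array([-1.39258461e+00,  3.00489770e-01,  1.52158562e+00,  8.29191803e-06,
        1.32071111e+00, -6.65978383e-02]), 'joint_vel': array([ 0.00032928, -0.0018961 ,  0.00064219,  0.00128671,  0.00115714,
        0.0006516 ]), 'tau': array([ 2.63037065e-03, -5.31800687e+01, -3.52735198e+01,  7.09642796e-02,
        2.43620243e-02, -8.86244379e-05]), 'ee_pos': array([ 0.1332511 , -0.53330142,  0.1752742 ]), 'eef_rot': array([-3.14040199e+00, -8.74623298e-05,  2.44807449e-01]), 'force': array([-0.82580543,  0.69555873,  0.34930001]), 'moment': array([-0.00272859, -0.01579936, -0.01582299]), 'grip_width': 0.09403378728158893}
scene {'vertical_fov': 52.025253850130625, 'cx': 310.45479386610015, 'cy': 237.91974090307693, 'eye': array([0.87638318, 0.4851219 , 1.07607031]), 'attitude': array([-2.55318955, -0.0138806 ,  2.49416429])}
top {'vertical_fov': 51.8528715192457, 'cx': 309.8413622702233, 'cy': 241.09680551611154, 'eye': array([ 0.32819825, -0.01145047,  1.39783383]), 'attitude': array([-3.04621287, -0.00537594, -1.54962475])}
wrist {'vertical_fov': 64.81056987149137, 'cx': 318.85074593242217, 'cy': 239.70167149898174, 'hand_eye': array([[ 4.86846959e-04, -9.70676419e-01, -2.40389378e-01,
         6.95456529e-02],
       [ 9.99999780e-01,  5.81139192e-04, -3.21358865e-04,
         1.69821272e-04],
       [ 4.51635161e-04, -2.40389169e-01,  9.70676488e-01,
        -2.08167857e-01],
       [ 0.00000000e+00,  0.00000000e+00,  0.00000000e+00,
         1.00000000e+00]])}
```

View pics/scene0.png

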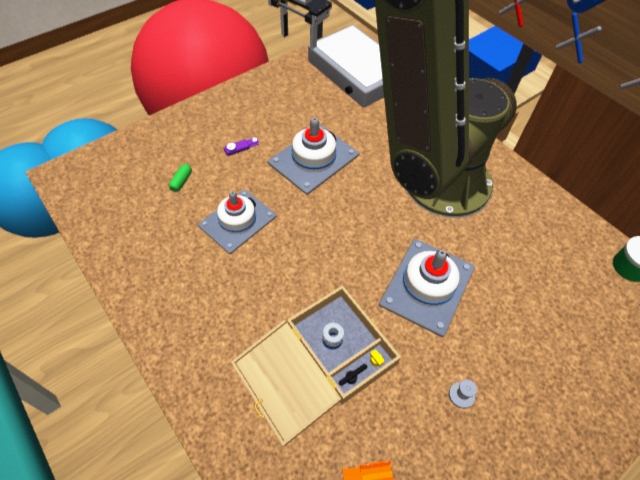

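View pics/top0.png

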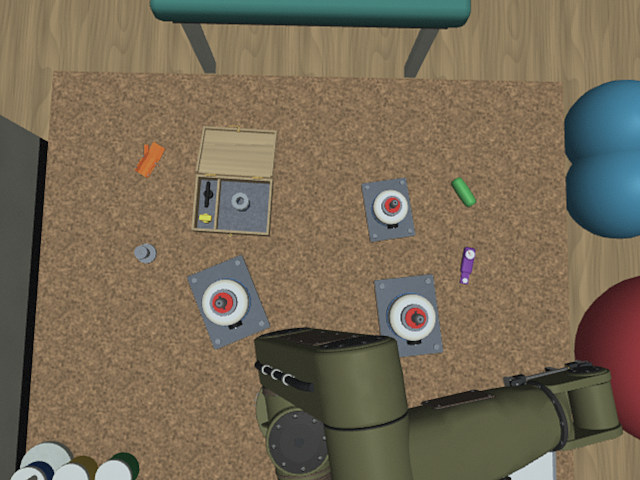

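View pics/wrist0.png

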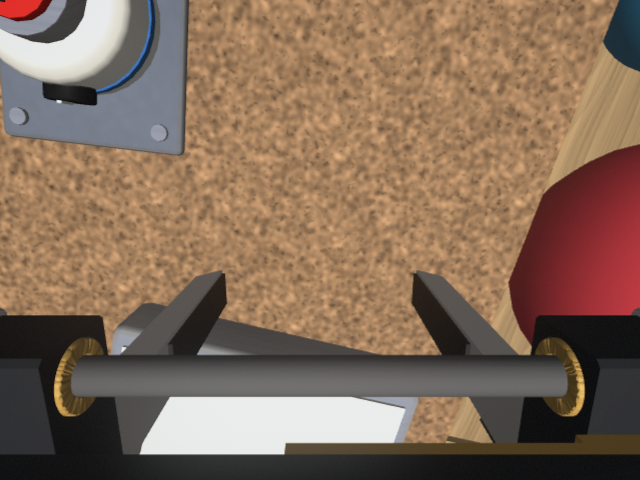

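The top view shows three trainers (about (225,303), (412,317) and (391,208)) and the head in the box at (240,202). I'll measure the trainer bases and the head by ray casting.

```bash
cat > h.py <<'E'
from station import ctrl, eyes
import cv2, numpy as np
from scipy.spatial.transform import Rotation as R
def cam(n):
    o=ctrl.get_obs(); d=eyes.camera(n)
    d['f']=240/np.tan(np.radians(d['vertical_fov']/2))
    if n=='wrist':
        T=np.eye(4); T[:3,:3]=R.from_euler('xyz',o['eef_rot']).as_matrix(); T[:3,3]=o['ee_pos']
        C=T@d['hand_eye']; d['Rc']=C[:3,:3]; d['e']=C[:3,3]
    else:
        d['Rc']=R.from_euler('xyz',d['attitude']).as_matrix(); d['e']=np.array(d['eye'])
    return d
def ray(d,u,v):
    r=d['Rc']@np.array([(u-d['cx'])/d['f'],(v-d['cy'])/d['f'],1.]); return d['e'],r/np.linalg.norm(r)
def onz(d,u,v,z):
    e,r=ray(d,u,v); return e+r*(z-e[2])/r[2]
def proj(d,p):
    q=d['Rc'].T@(np.array(p)-d['e']); return d['cx']+d['f']*q[0]/q[2], d['cy']+d['f']*q[1]/q[2]
def tri(a,b):
    (e1,r1),(e2,r2)=a,b
    A=np.array([r1,-r2]).T; s=np.linalg.lstsq(A,e2-e1,rcond=None)[0]
    p,q=e1+r1*s[0],e2+r2*s[1]; return (p+q)/2,np.linalg.norm(p-q)
E
python3 - <<'E'
from h import *
for n in('top','scene'):
    d=cam(n); f=d['frame']; cv2.imwrite(f'pics/{n}_big.png',f[:,:,::-1])
    h=cv2.cvtColor(f,cv2.COLOR_RGB2HSV)
    m=((h[...,0]>100)&(h[...,0]<130)&(h[...,1]>25)&(h[...,1]<110)&(h[...,2]>60)&(h[...,2]<170)).astype(np.uint8)
    m=cv2.morphologyEx(m,cv2.MORPH_OPEN,np.ones((2,2)))
    cs,_=cv2.findContours(m,cv2.RETR_EXTERNAL,cv2.CHAIN_APPROX_NONE)
    for c in cs:
        if cv2.contourArea(c)<800: continue
        r=cv2.minAreaRect(c); b=cv2.boxPoints(r)
        P=np.array([onz(d,u,v,.012)[:2] for u,v in b])
        print(n,np.round(r[0]),'edges',np.linalg.norm(P-np.roll(P,1,0),axis=1).round(3),'c',P.mean(0).round(4))
    # red rings
    m=((h[...,0]<6)|(h[...,0]>174))&(h[...,1]>180)&(h[...,2]>120)
    nn,l,s,c=cv2.connectedComponentsWithStats(m.astype(np.uint8))
    for i in range(1,nn):
        if 30<s[i,4]<3000: print(n,'red',c[i].round(1),s[i], onz(d,*c[i],.081).round(4))
d=cam('top');f=d['frame']
cv2.imwrite('pics/crop_t.png',cv2.resize(f[120:360,180:300,::-1],None,fx=2.5*2,fy=2.5,interpolation=2)[:, :] if 0 else cv2.resize(f[170:360,180:280,::-1],None,fx=3,fy=3,interpolation=2))
d=cam('scene');f=d['frame']
cv2.imwrite('pics/crop_s.png',cv2.resize(f[230:410,230:480,::-1],None,fx=3,fy=3,interpolation=2))
E
```

```text
top [409. 317.] edges [0.215 0.166 0.215 0.163] c [ 0.2563 -0.2968]
top [229. 303.] edges [0.214 0.165 0.215 0.163] c [0.2844 0.2055]
top [244. 207.] edges [0.136 0.136 0.138 0.136] c [0.5539 0.1725]
top [389. 210.] edges [0.166 0.127 0.167 0.126] c [ 0.5545 -0.2388]
scene red [519.5  14.5] [516   4   8  22  84] [-0.6987 -0.3524  0.081 ]
scene red [313.8 135.6] [305 129  19  13 130] [ 0.2475 -0.3078  0.081 ]
scene red [234.3 204.6] [227 198  15  12  96] [ 0.5589 -0.2326  0.081 ]
scene red [435.5 267.4] [425 256  23  20 221] [0.2791 0.2052 0.081 ]
```

View pics/crop_t.png

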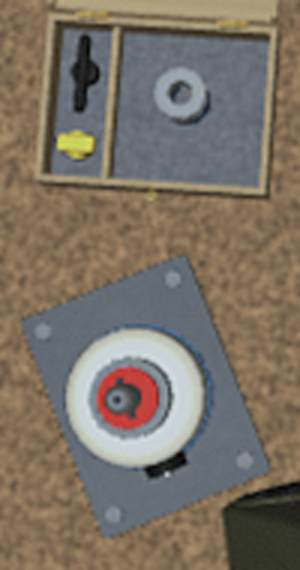

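View pics/crop_s.png

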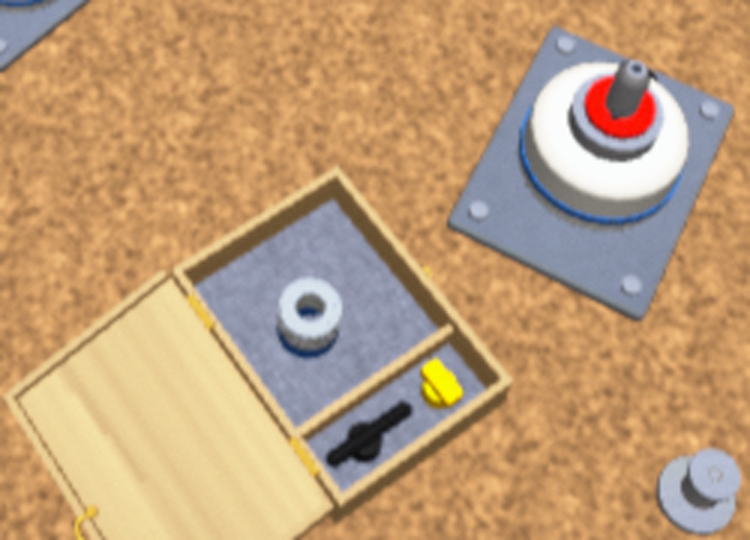

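The two big bases measure about 215 x 165 mm. The one at (0.555,-0.239) measures 167 x 127 mm, so that is the trainer meant. I'll move over it for a closer look.

>>> jog_arm([
  [[10, 10, 40], [0, 0, -0.5], 90],
  [[45, 30, 60], [0, 0, -1], 85],
  [[80, 55, 75], [0, 0, -1.5], 80],
  [[115, 80, 85], [0, 0, -2], 75],
  [[150, 105, 90], [0, 0, -2.8], 70],
], squeeze=20)

```text
time_s: 0.77
ee_pos: [0.275, -0.4344, 0.2657]
eef_rot: [3.14, -0.001, -0.002]
force: [0.4, -0.7, 0.5]
grip_width: 0.0719
```

>>> jog_arm([
  [[34, 24, 0], [0, 0, 0], 66],
  [[68, 48, 0], [0, 0, 0], 66],
  [[102, 72, 0], [0, 0, 0], 66],
  [[136, 96, 0], [0, 0, 0], 66],
  [[170, 120, 0], [0, 0, 0], 66],
])

```text
time_s: 1.18
ee_pos: [0.4453, -0.3137, 0.2644]
eef_rot: [3.141, -0.0, 0.0]
force: [-0.1, -1.0, 0.2]
grip_width: 0.0661
```

>>> jog_arm([
  [[34, 24, 0], [0, 0, 0], 66],
  [[68, 48, 0], [0, 0, 0], 66],
  [[100, 70, 0], [0, 0, 0], 66],
  [[100, 70, 0], [0, 0, 0], 66],
])

```text
time_s: 1.52
ee_pos: [0.5476, -0.2412, 0.2632]
eef_rot: [-3.14, 0.0, 0.005]
force: [0.3, -0.3, -1.4]
grip_width: 0.0663
```

```bash
python3 - <<'E'
from h import *
o=ctrl.get_obs(); print(o['time_s'],o['qpos'],o['ee_pos'],o['eef_rot'],o['grip_width'],o['force'])
d=cam('wrist'); cv2.imwrite('pics/w1.png',d['frame'][:,:,::-1])
for p in [(.5545,-.2388,.124),(.5545,-.2388,.078)]: print(proj(d,p))
np.savez('w1.npz',Rc=d['Rc'],e=d['e'],f=d['f'],cx=d['cx'],cy=d['cy'],frame=d['frame'])
E
```

```text
1.5167 [-4.76568608e-01  3.64987655e-01  1.23520246e+00  1.01688242e-03
  1.54239873e+00  1.08899363e+00] [ 0.54760266 -0.24117078  0.26318832] [-3.14023031e+00  4.11795442e-04  5.20498602e-03] 0.06625482730887872 [ 0.25536607 -0.31675409 -1.40687821]
(np.float64(316.5259702111794), np.float64(215.26977220446093))
(np.float64(316.86663510810877), np.float64(207.4610917114659))
```

View pics/w1.png

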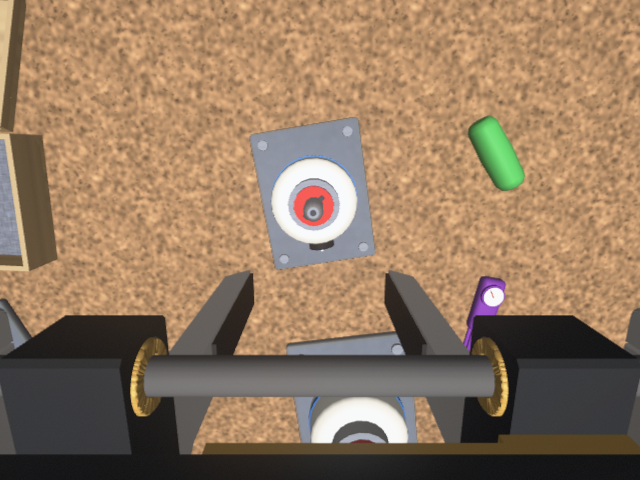

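Wrist view: small trainer in the centre, spindle nose at about (313,211), red ring about (314,205). Refine by fits.

```bash
python3 - <<'E'
from h import *
z=np.load('w1.npz'); d={k:z[k] for k in z.files}; f=d['frame']
h=cv2.cvtColor(f,cv2.COLOR_RGB2HSV)
# base
m=((h[...,0]>100)&(h[...,0]<130)&(h[...,1]>25)&(h[...,1]<110)&(h[...,2]>60)&(h[...,2]<170)).astype(np.uint8)
m[:,:200]=0;m[275:]=0
cs,_=cv2.findContours(cv2.morphologyEx(m,cv2.MORPH_OPEN,np.ones((3,3))),cv2.RETR_EXTERNAL,cv2.CHAIN_APPROX_NONE)
c=max(cs,key=cv2.contourArea); b=cv2.boxPoints(cv2.minAreaRect(c))
P=np.array([onz(d,u,v,.012)[:2] for u,v in b]);print('base',np.linalg.norm(P-np.roll(P,1,0),axis=1).round(4),P.mean(0).round(4))
# white housing
m=((h[...,1]<30)&(h[...,2]>190)).astype(np.uint8); m[:,:200]=0;m[:,430:]=0;m[265:]=0
cs,_=cv2.findContours(m,cv2.RETR_EXTERNAL,cv2.CHAIN_APPROX_NONE);c=max(cs,key=cv2.contourArea);e=cv2.fitEllipse(c);print('white',e,onz(d,*e[0],.06).round(4))
m=(((h[...,0]<6)|(h[...,0]>174))&(h[...,1]>150)).astype(np.uint8); m[:,:200]=0;m[:,430:]=0;m[265:]=0
cs,_=cv2.findContours(m,cv2.RETR_EXTERNAL,cv2.CHAIN_APPROX_NONE);c=max(cs,key=cv2.contourArea);e=cv2.fitEllipse(cv2.convexHull(c));print('red',e,onz(d,*e[0],.084).round(4), e[1][0]/d['f']*(d['e'][2]-.084))
cv2.imwrite('pics/w1c.png',cv2.resize(f[145:260,260:370,::-1],None,fx=5,fy=5,interpolation=2))
t=cam('top'); 
cv2.imwrite('pics/t1c.png',cv2.resize(t['frame'][170:250,350:430,::-1],None,fx=6,fy=6,interpolation=2))
E
```

```text
base [0.165  0.1224 0.1631 0.1332] [ 0.5565 -0.2351]
white ((313.8355712890625, 200.64019775390625), (83.65335083007812, 84.2468032836914), 95.1659164428711) [ 0.5591 -0.2353  0.06  ]
red ((313.4039611816406, 205.55755615234375), (38.45176315307617, 38.73910903930664), 152.7828369140625) [ 0.5574 -0.2353  0.084 ] 0.039389895037616564
```

View pics/w1c.png

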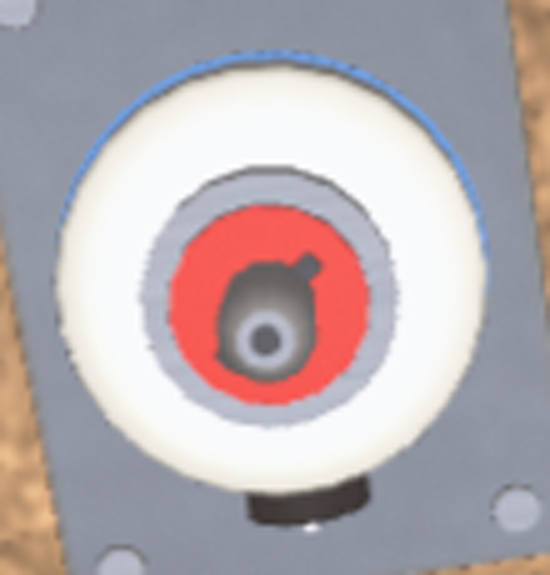

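```bash
python3 - <<'E'
from h import *
z=np.load('w1.npz'); d={k:z[k] for k in z.files}
print('nose',onz(d,312.8,213.0,.124).round(4),'ring',onz(d,313.4,205.6,.084).round(4))
t=cam('top');s=cam('scene')
cv2.imwrite('pics/t2.png',cv2.resize(t['frame'][170:240,185:285,::-1],None,fx=7,fy=7,interpolation=2))
print('top guess',onz(t,240.3,201.5,.054).round(4),'scene guess',onz(s,333.3,332.5,.054).round(4))
cv2.imwrite('pics/t1c.png',cv2.resize(t['frame'][170:250,350:430,::-1],None,fx=6,fy=6,interpolation=2))
E
```

```text
nose [ 0.5566 -0.2353  0.124 ] ring [ 0.5574 -0.2352  0.084 ]
top guess [0.5622 0.1778 0.054 ] scene guess [0.565  0.1808 0.054 ]
```

View pics/t2.png

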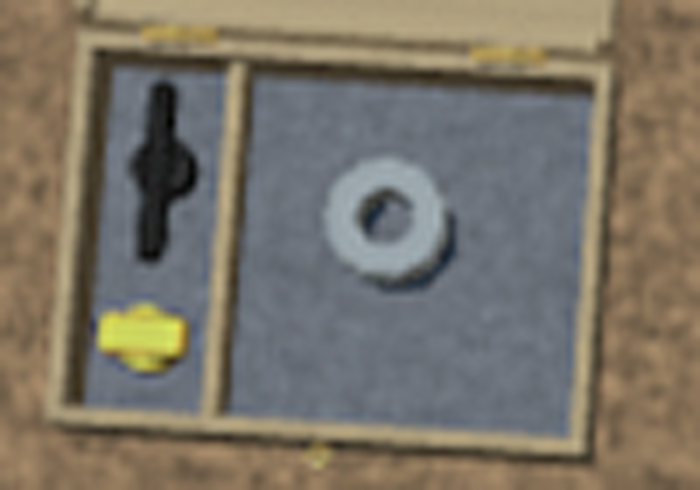

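View pics/t1c.png

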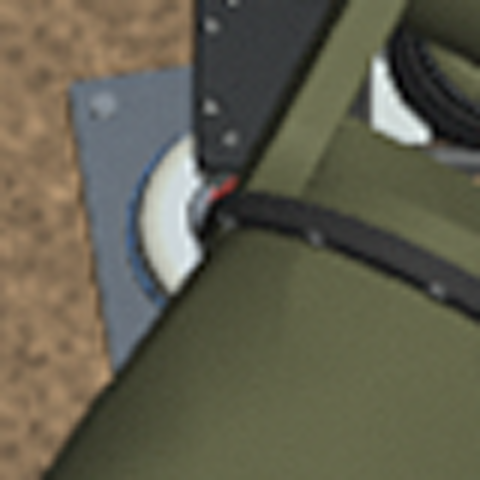

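>>> jog_arm([
  [[2, 40, 0], [0, 0, 0], 68],
  [[4, 80, 0], [0, 0, 0], 68],
  [[5, 120, 0], [0, 0, 0], 68],
  [[6, 160, 0], [0, 0, 0], 68],
  [[7, 200, 0], [0, 0, 0], 68],
])

```text
time_s: 2.13
ee_pos: [0.55, -0.0449, 0.2647]
eef_rot: [3.141, -0.001, -0.002]
force: [0.2, -0.1, 0.2]
grip_width: 0.0683
```

>>> jog_arm([
  [[0, 40, -5], [0, 0, 0], 68],
  [[0, 80, -10], [0, 0, 0], 68],
  [[0, 120, -15], [0, 0, 0], 68],
  [[0, 160, -20], [0, 0, 0], 68],
  [[0, 200, -25], [0, 0, 0], 68],
])

```text
time_s: 2.55
ee_pos: [0.5505, 0.1551, 0.2396]
eef_rot: [-3.141, -0.001, -0.002]
force: [0.7, -0.2, 0.0]
grip_width: 0.0683
```

>>> jog_arm([
  [[0, 16, -30], [0, 0, 0], 68],
  [[0, 16, -50], [0, 0, 0], 68],
  [[0, 16, -50], [0, 0, 0], 68],
  [[0, 16, -50], [0, 0, 0], 68],
])

```text
time_s: 2.88
ee_pos: [0.5507, 0.1694, 0.1895]
eef_rot: [3.141, 0.001, -0.001]
force: [-0.1, -0.4, 0.4]
grip_width: 0.0681
```

```bash
python3 - <<'E'
from h import *
o=ctrl.get_obs(); print(o['time_s'],o['qpos'].round(3),o['ee_pos'],o['eef_rot'],o['grip_width'],o['force'])
d=cam('wrist'); cv2.imwrite('pics/w2.png',d['frame'][:,:,::-1])
print(proj(d,(.562,.178,.054)))
np.savez('w2.npz',Rc=d['Rc'],e=d['e'],f=d['f'],cx=d['cx'],cy=d['cy'],frame=d['frame'])
E
```

```text
2.8833 [ 0.235  0.349  1.424 -0.     1.369  1.807] [0.55070932 0.16944465 0.1894986 ] [ 3.14123674e+00  8.06479285e-04 -9.07657419e-04] 0.06805860606486909 [-0.08548718 -0.40057964  0.41180657]
(np.float64(309.4602617481508), np.float64(211.2347436537632))
```

View pics/w2.png

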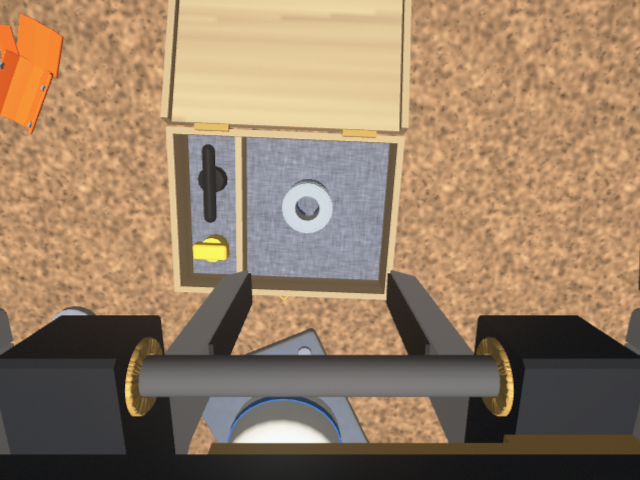

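The head's top ring is centred at about (307,208).

```bash
python3 - <<'E'
from h import *
z=np.load('w2.npz'); d={k:z[k] for k in z.files}; f=d['frame']
h=cv2.cvtColor(f,cv2.COLOR_RGB2HSV)
roi=np.zeros(f.shape[:2],np.uint8); cv2.circle(roi,(307,207),40,1,-1)
m=((h[...,2]>175)&(h[...,1]<60)).astype(np.uint8)&roi
m=cv2.morphologyEx(m,cv2.MORPH_OPEN,np.ones((3,3)))
cs,_=cv2.findContours(m,cv2.RETR_EXTERNAL,cv2.CHAIN_APPROX_NONE);c=max(cs,key=cv2.contourArea);e=cv2.fitEllipse(c)
print(e,onz(d,*e[0],.054).round(4),e[1][0]/d['f']*(d['e'][2]-.054))
cv2.imwrite('pics/w2c.png',cv2.resize(f[170:245,265:350,::-1],None,fx=6,fy=6,interpolation=2))
E
```

```text
((306.8793029785156, 207.96063232421875), (49.10001754760742, 50.64716339111328), 105.17777252197266) [0.565  0.1803 0.054 ] 0.04462089437851323
```

View pics/w2c.png

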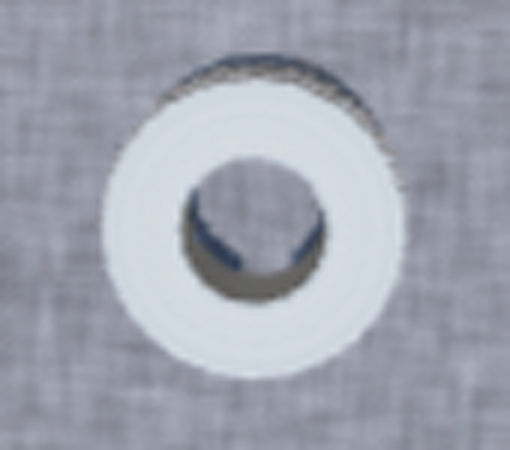

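>>> jog_arm([
  [[14, 11, -30], [0, 0, 0], 68],
  [[14, 11, -60], [0, 0, 0], 68],
  [[14, 11, -90], [0, 0, 0], 68],
  [[14, 11, -105], [0, 0, 0], 68],
  [[14, 11, -105], [0, 0, 0], 68],
])

```text
time_s: 3.35
ee_pos: [0.5643, 0.1802, 0.0826]
eef_rot: [3.141, 0.003, -0.001]
force: [-1.0, 0.0, -1.3]
grip_width: 0.0682
```

```bash
python3 - <<'E'
from h import *
o=ctrl.get_obs(); print(o['time_s'],o['ee_pos'],o['eef_rot'],o['force'])
d=cam('wrist'); cv2.imwrite('pics/w3.png',d['frame'][:,:,::-1])
print(proj(d,(.565,.180,.054)))
o=ctrl.get_obs(); print(o['time_s'],o['ee_pos'],o['joint_vel'].round(3))
np.savez('w3.npz',Rc=d['Rc'],e=d['e'],f=d['f'],cx=d['cx'],cy=d['cy'],frame=d['frame'])
E
```

```text
3.35 [0.56428061 0.18024616 0.08258202] [ 3.14084218e+00  2.94421513e-03 -1.31780492e-03] [-1.03744223  0.04950423 -1.27195926]
(np.float64(319.08566542584583), np.float64(254.78442828897857))
3.4 [0.56526159 0.18065037 0.08487011] [ 0.007 -0.038 -0.041  0.001  0.018  0.002]
```

View pics/w3.png

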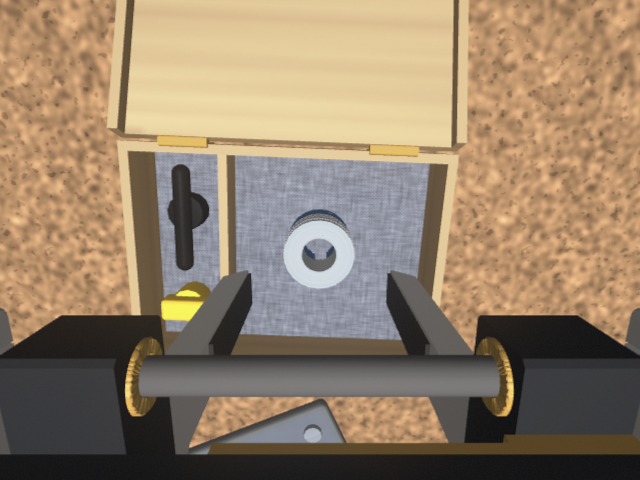

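The head is at (319,255), exactly where it was predicted. Descend and grip.

>>> jog_arm([
  [[0, 0, -20], [0, 0, 0], 68],
  [[0, 0, -40], [0, 0, 0], 68],
  [[0, 0, -55], [0, 0, 0], 68],
  [[0, 0, -61], [0, 0, 0], 68],
  [[0, 0, -61], [0, 0, 0], 68],
])

```text
time_s: 3.82
ee_pos: [0.5655, 0.1813, 0.0242]
eef_rot: [-3.141, -0.001, -0.0]
force: [-0.3, -1.0, -0.7]
grip_width: 0.0679
```

>>> jog_arm([
  [[0, 0, 0], [0, 0, 0], 55],
  [[0, 0, 0], [0, 0, 0], 50],
  [[0, 0, 0], [0, 0, 0], 44],
  [[0, 0, 0], [0, 0, 0], 40],
  [[0, 0, 0], [0, 0, 0], 40],
], squeeze=25)

```text
time_s: 4.23
ee_pos: [0.5657, 0.1814, 0.0246]
eef_rot: [3.141, -0.002, 0.0]
force: [-0.6, -1.0, 7.2]
grip_width: 0.0413
```

>>> jog_arm([
  [[0, 0, 0], [0, 0, 0], 40],
  [[0, 0, 0], [0, 0, 0], 40],
])

```text
time_s: 4.4
ee_pos: [0.5657, 0.1816, 0.0247]
eef_rot: [-3.141, -0.002, 0.0]
force: [-1.0, -2.0, 8.4]
grip_width: 0.0401
```

The width went below 46 mm with 8 N upward, so look before lifting.

```bash
python3 - <<'E'
from h import *
for n in('wrist','scene','top'):
    d=cam(n); f=d['frame']
    if n=='scene': f=cv2.resize(f[230:410,230:480],None,fx=3,fy=3,interpolation=2)
    if n=='top': f=cv2.resize(f[120:260,170:310],None,fx=4,fy=4,interpolation=2)
    cv2.imwrite(f'pics/{n}4.png',f[:,:,::-1])
o=ctrl.get_obs(); print(o['time_s'],o['ee_pos'],o['force'],o['moment'],o['grip_width'])
E
```

```text
4.55 [0.56568762 0.1816214  0.02465204] [-0.99400026 -1.39484188  8.56888039] [-0.47516442  0.12699334  0.00330232] 0.04029009879940025
```

View pics/wrist4.png

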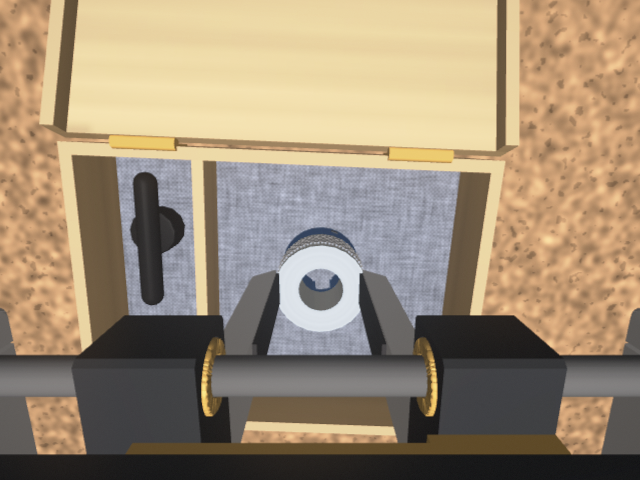

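View pics/scene4.png

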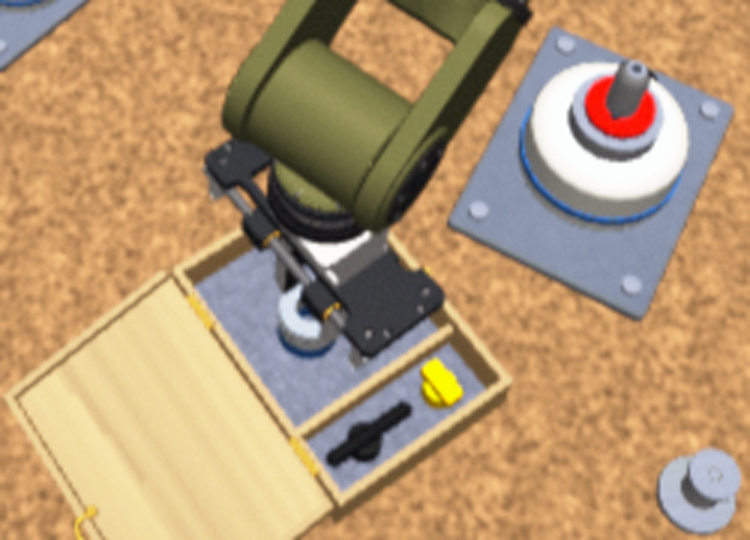

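>>> jog_arm([
  [[0, 0, 0], [0, 0, 0], 34],
  [[0, 0, 0], [0, 0, 0], 34],
])

```text
time_s: 4.72
ee_pos: [0.5658, 0.1818, 0.0247]
eef_rot: [-3.141, -0.002, 0.0]
force: [0.6, -0.9, 6.8]
grip_width: 0.0346
```

```bash
python3 - <<'E'
from h import *
o=ctrl.get_obs(); print(o['time_s'],o['ee_pos'],o['force'],o['moment'],o['grip_width'])
d=cam('wrist'); f=d['frame']; print(proj(d,(.565,.18,.054)))
cv2.imwrite('pics/w5.png',cv2.resize(f[210:350,220:420,::-1],None,fx=4,fy=4,interpolation=2))
E
```

```text
4.7167 [0.56578647 0.18175868 0.02466833] [ 0.5855264  -0.90170863  6.81741288] [-0.19259163  0.0316123  -0.0502099 ] 0.034579567794022874
(np.float64(322.1224283926843), np.float64(289.7731995121052))
```

View pics/w5.png

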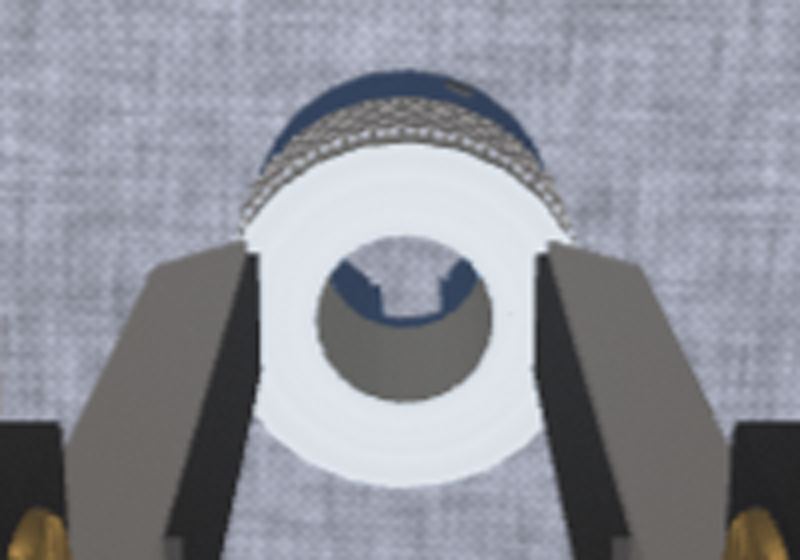

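The fingers overlap the knurl without clearly stopping. I'll command a clearly smaller opening, to see whether the grip force balances, then test-lift.

>>> jog_arm([
  [[0, 0, 0], [0, 0, 0], 28],
  [[0, 0, 0], [0, 0, 0], 28],
  [[0, 0, 0], [0, 0, 0], 28],
], squeeze=25)

```text
time_s: 5.02
ee_pos: [0.5658, 0.1818, 0.0247]
eef_rot: [-3.141, -0.003, 0.0]
force: [0.2, -1.8, 7.3]
grip_width: 0.0282
```

```bash
python3 - <<'E'
from h import *
o=ctrl.get_obs(); print(o['time_s'],o['ee_pos'],o['force'],o['moment'],o['grip_width'])
d=cam('wrist'); f=d['frame']; print(proj(d,(.565,.18,.054)))
cv2.imwrite('pics/w6.png',cv2.resize(f[210:350,220:420,::-1],None,fx=4,fy=4,interpolation=2))
E
```

```text
5.0167 [0.56580116 0.18180237 0.02467842] [ 0.19380793 -1.79298906  7.32246854] [-0.22873108 -0.0239562  -0.04066719] 0.028207628706603306
(np.float64(322.2055709873892), np.float64(289.7898852524719))
```

View pics/w6.png

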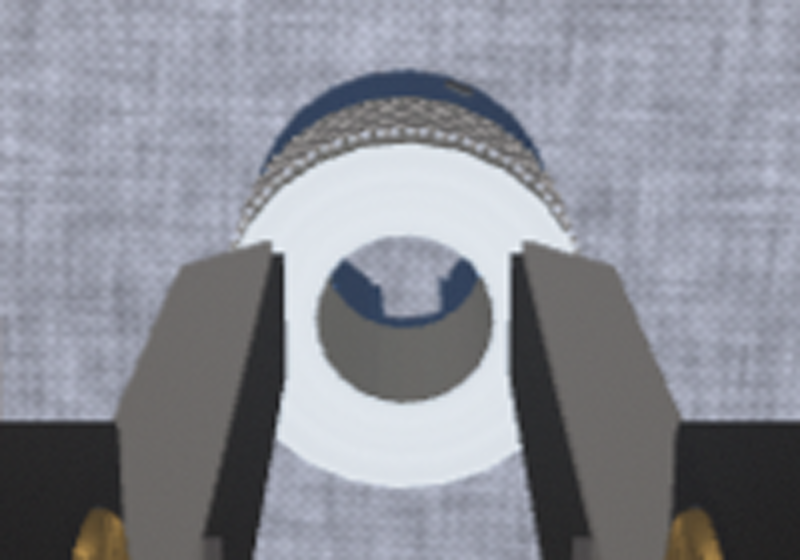

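The fingers never stopped. Their visible tips project to about 30 mm behind the stated TCP (tip edge at u = 319±66 for a 66 mm opening), and the 7 N upward push fits fingertips resting on the head's top at z = 0.054. I'll check this numerically, then back off.

>>> jog_arm([
  [[0, 0, 5], [0, 0, 0], 28],
  [[0, 0, 12], [0, 0, 0], 50],
  [[0, 0, 12], [0, 0, 0], 68],
  [[0, 0, 12], [0, 0, 0], 68],
  [[0, 0, 12], [0, 0, 0], 68],
])

```text
time_s: 5.48
ee_pos: [0.5648, 0.1816, 0.0352]
eef_rot: [3.142, 0.0, 0.0]
force: [-1.3, 0.2, -0.2]
grip_width: 0.0511
```

```bash
python3 - <<'E'
from h import *
o=ctrl.get_obs(); print(o['time_s'],o['ee_pos'],o['force'],o['moment'],o['grip_width'])
d=cam('wrist'); f=d['frame']; print(proj(d,(.565,.18,.054)))
cv2.imwrite('pics/w7.png',f[:,:,::-1])
He=d['hand_eye']
for h in (0,.01,.02,.03,.04):
  for x in(.008,-.008):
    q=np.linalg.inv(He)@np.array([x,o['grip_width']/2,-h,1]); print(h,x,d['cx']+d['f']*q[0]/q[2],d['cy']+d['f']*q[1]/q[2])
E
```

```text
5.4833 [0.56478401 0.1816435  0.0351952 ] [-1.30499101  0.16558355 -0.1748226 ] [-0.03451606  0.02178424  0.04485026] 0.05106133213396857
(np.float64(321.7766864766309), np.float64(280.8026289227961))
0 0.008 363.22435840179185 256.66241830816136
0 -0.008 362.4373854514829 282.97229745461794
0.01 0.008 365.2954595028603 261.84671021471763
0.01 -0.008 364.4345147868755 289.2723509335557
0.02 0.008 367.5701906597953 267.540720188642
0.02 -0.008 366.6242477707232 296.17998313261006
0.03 0.008 370.08013580564085 273.82350778350866
0.03 -0.008 369.03585809975556 303.7875395256842
0.04 0.008 372.8637667318276 280.7913739461141
0.04 -0.008 371.7048684488517 312.2070783292831
```

View pics/w7.png

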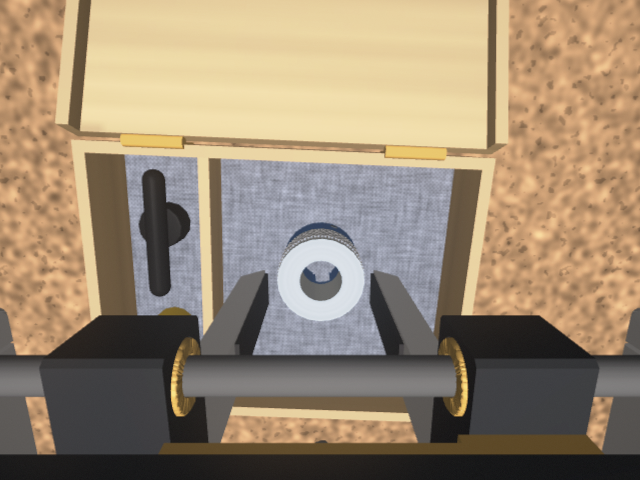

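The tip corner at (371,272) gives h ≈ 29 mm, so the real fingertips sit about 29 mm above the reported TCP. The head hasn't moved (321,281). I'll descend in stages with that offset, watching the force.

>>> jog_arm([
  [[0, -1, 0], [0, 0, 0], 68],
  [[0, -1, 0], [0, 0, 0], 68],
  [[0, -1, -8], [0, 0, 0], 68],
  [[0, -1, -16], [0, 0, 0], 68],
  [[0, -1, -22], [0, 0, 0], 68],
])

```text
time_s: 5.95
ee_pos: [0.5644, 0.1805, 0.0117]
eef_rot: [3.141, 0.001, 0.0]
force: [-0.4, 0.7, -0.8]
grip_width: 0.0678
```

>>> jog_arm([
  [[0, 0, -6], [0, 0, 0], 68],
  [[0, 0, -12], [0, 0, 0], 68],
  [[0, 0, -18], [0, 0, 0], 68],
  [[0, 0, -18], [0, 0, 0], 68],
])

```text
time_s: 6.28
ee_pos: [0.5642, 0.1805, -0.0063]
eef_rot: [3.141, 0.002, 0.0]
force: [0.1, -0.1, -0.4]
grip_width: 0.0681
```

No contact, as expected. Close.

>>> jog_arm([
  [[0, 0, 0], [0, 0, 0], 50],
  [[0, 0, 0], [0, 0, 0], 38],
  [[0, 0, 0], [0, 0, 0], 38],
  [[0, 0, 0], [0, 0, 0], 38],
  [[0, 0, 0], [0, 0, 0], 38],
], squeeze=30)

```text
time_s: 6.7
ee_pos: [0.5651, 0.1807, -0.0044]
eef_rot: [-3.141, -0.001, 0.0]
force: [-1.2, -0.2, 1.3]
grip_width: 0.0457
```

>>> jog_arm([
  [[0, 0, 0], [0, 0, 0], 38],
  [[0, 0, 0], [0, 0, 0], 38],
])

```text
time_s: 6.87
ee_pos: [0.5651, 0.1807, -0.0044]
eef_rot: [-3.141, -0.001, 0.0]
force: [0.4, 0.3, 4.2]
grip_width: 0.0455
```

Gripped at 45.5 mm. Lift and take the yaw offset on the way.

>>> jog_arm([
  [[0, 0, 20], [0, 0, 0], 38],
  [[0, 0, 55], [0, 0, 0], 38],
  [[0, 0, 90], [0, 0, 0], 38],
  [[0, 0, 125], [0, 0, 0], 38],
  [[0, 0, 155], [0, 0, 0], 38],
])

```text
time_s: 7.28
ee_pos: [0.5648, 0.1807, 0.1525]
eef_rot: [-3.141, -0.001, 0.0]
force: [-0.3, 0.3, -1.7]
grip_width: 0.0456
```

```bash
python3 - <<'E'
from h import *
o=ctrl.get_obs(); print(o['time_s'],o['ee_pos'],o['force'],o['moment'],o['grip_width'],o['qpos'])
d=cam('wrist'); f=d['frame']
cv2.imwrite('pics/w8.png',f[:,:,::-1])
E
```

```text
7.2833 [0.56476494 0.1806686  0.15245901] [-0.28554899  0.27769522 -1.68509154] [0.05420208 0.03426301 0.02927175] 0.0456286110337049 [2.47837183e-01 4.13659773e-01 1.42273170e+00 2.43906315e-05
 1.30439557e+00 1.81815007e+00]
```

View pics/w8.png

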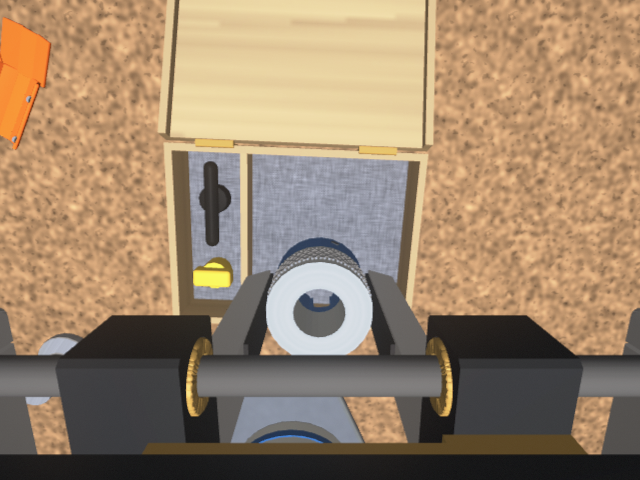

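The head is held well, centred on the pads. Through the bore the wrist camera also happens to show a 9 mm gap in the skirt along world x. The cross pin looked about -45° about z. I take these as hints only: set it down off-key at yaw 0, then turn negative by feel.

>>> jog_arm([
  [[-1, -30, 5], [0, 0, 0], 38],
  [[-2, -65, 10], [0, 0, 0], 38],
  [[-3, -105, 10], [0, 0, 0], 38],
  [[-4, -145, 10], [0, 0, 0], 38],
  [[-5, -185, 10], [0, 0, 0], 38],
])

```text
time_s: 7.75
ee_pos: [0.5593, -0.006, 0.1598]
eef_rot: [-3.142, 0.0, 0.001]
force: [0.1, -0.1, -2.6]
grip_width: 0.0454
```

>>> jog_arm([
  [[-1, -40, 0], [0, 0, 0], 38],
  [[-2, -80, 0], [0, 0, 0], 38],
  [[-3, -120, 0], [0, 0, 0], 38],
  [[-3, -155, 0], [0, 0, 0], 38],
  [[-3, -185, 0], [0, 0, 0], 38],
])

```text
time_s: 8.17
ee_pos: [0.5562, -0.1918, 0.1597]
eef_rot: [-3.141, 0.001, -0.001]
force: [0.4, 1.0, -1.3]
grip_width: 0.0457
```

>>> jog_arm([
  [[0, -20, 0], [0, 0, 0], 38],
  [[0, -35, 0], [0, 0, 0], 38],
  [[0, -44, 0], [0, 0, 0], 38],
  [[0, -46, 0], [0, 0, 0], 38],
  [[0, -46, 0], [0, 0, 0], 38],
])

```text
time_s: 8.58
ee_pos: [0.5569, -0.2349, 0.1599]
eef_rot: [-3.141, 0.0, 0.0]
force: [0.6, 0.5, -1.1]
grip_width: 0.0457
```

```bash
python3 - <<'E'
from h import *
o=ctrl.get_obs(); print(o['time_s'],o['ee_pos'],o['eef_rot'],o['force'],o['moment'],o['grip_width'],o['qpos'])
d=cam('wrist'); f=d['frame']
for p in [(.557,-.2353,.124),(.557,-.2353,.084)]: print(proj(d,p))
cv2.imwrite('pics/w9.png',f[:,:,::-1])
s=cam('scene')['frame'];cv2.imwrite('pics/s9.png',cv2.resize(s[120:290,160:330,::-1],None,fx=3.5,fy=3.5,interpolation=2))
E
```

```text
8.5833 [ 0.55688235 -0.23494455  0.15993231] [-3.14125569e+00  3.15213218e-04  4.72280269e-04] [ 0.59191746  0.48819282 -1.13146989] [ 0.05683313 -0.02636766 -0.04638431] 0.04571970215617412 [-4.59907797e-01  4.34081225e-01  1.37622433e+00  1.66573410e-04
  1.33171921e+00  1.11037682e+00]
(np.float64(319.29689748883334), np.float64(252.6888117137484))
(np.float64(319.27801098717924), np.float64(238.51228276709048))
```

View pics/w9.png

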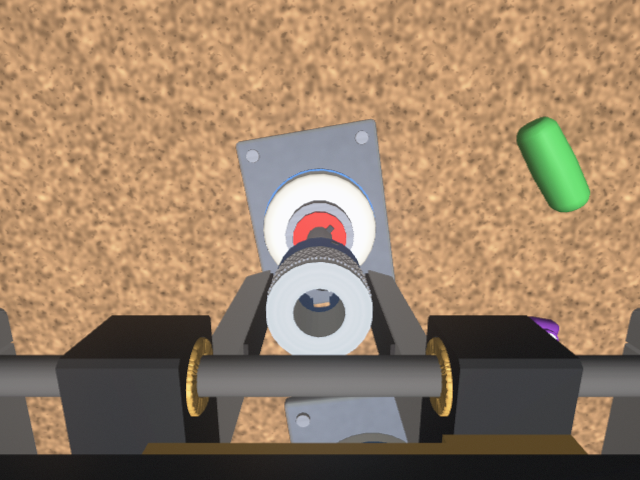

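View pics/s9.png

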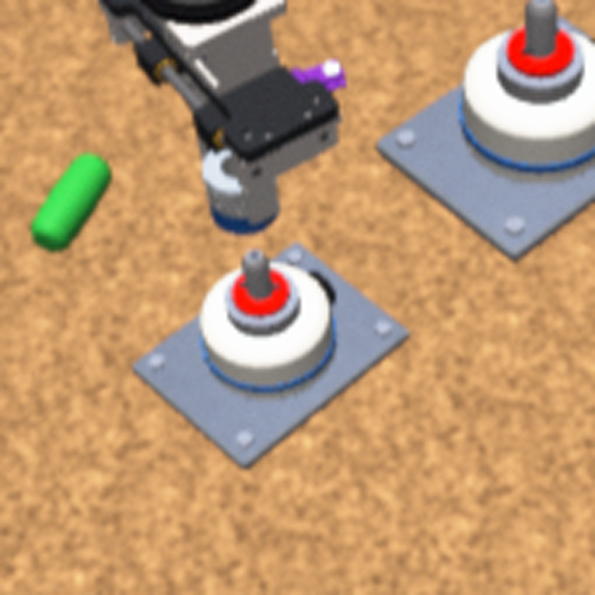

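>>> jog_arm([
  [[0, 0, -15], [0, 0, 0], 38],
  [[0, 0, -30], [0, 0, 0], 38],
  [[0, 0, -42], [0, 0, 0], 38],
  [[0, 0, -46], [0, 0, 0], 38],
  [[0, 0, -46], [0, 0, 0], 38],
])

```text
time_s: 9.1
ee_pos: [0.5566, -0.2346, 0.1133]
eef_rot: [-3.141, 0.002, 0.001]
force: [-0.3, 0.0, -1.1]
grip_width: 0.0456
```

```bash
python3 - <<'E'
from h import *
o=ctrl.get_obs(); print(o['time_s'],o['ee_pos'],o['force'],o['moment'])
s=cam('scene');p=s['frame'];cv2.imwrite('pics/s10.png',cv2.resize(p[140:240,180:290,::-1],None,fx=6,fy=6,interpolation=2))
print(onz(s,233.4,192.9,.124))
f=cam('wrist')['frame'];cv2.imwrite('pics/w10.png',cv2.resize(f[170:370,220:420,::-1],None,fx=3,fy=3,interpolation=2))
E
```

```text
9.1 [ 0.5565812  -0.2345524   0.11329694] [-0.27920424  0.04453261 -1.06071474] [0.01970225 0.01109877 0.01179252]
[ 0.55497362 -0.23387315  0.124     ]
```

View pics/s10.png

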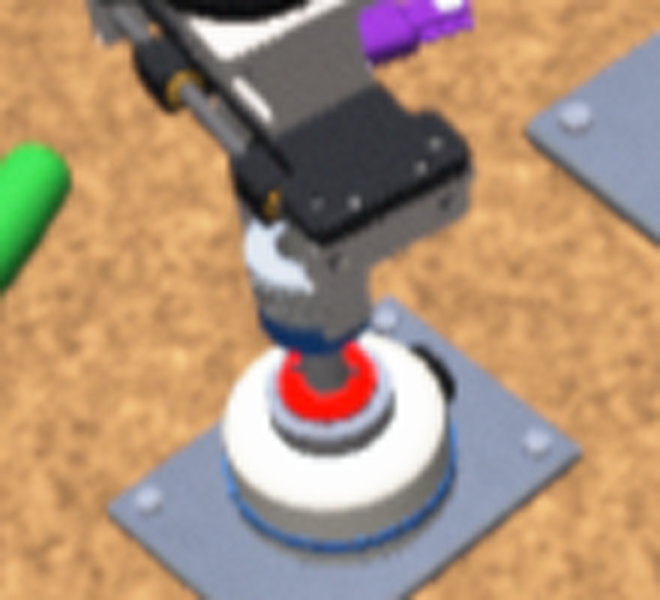

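View pics/w10.png

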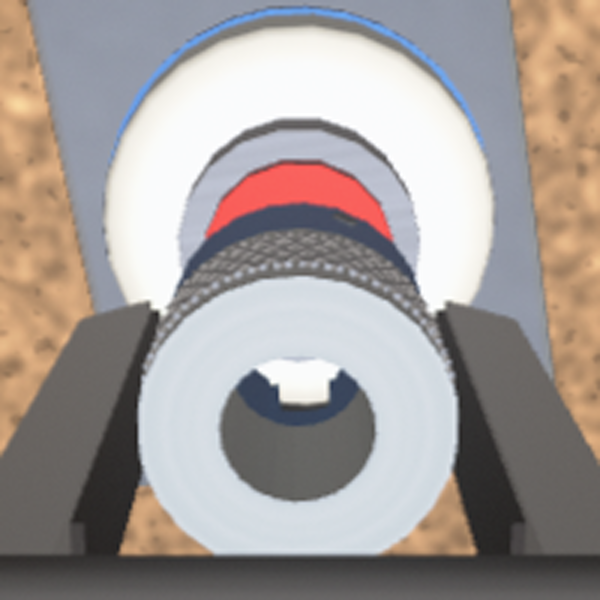

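The head sits laterally on the ring's axis (crop u 298 against 298). Lower slowly.

>>> jog_arm([
  [[0, 0, -4], [0, 0, 0], 38],
  [[0, 0, -7], [0, 0, 0], 38],
  [[0, 0, -10], [0, 0, 0], 38],
])

```text
time_s: 9.45
ee_pos: [0.557, -0.2354, 0.1042]
eef_rot: [3.141, -0.0, 0.0]
force: [-0.3, -0.1, -1.6]
grip_width: 0.0456
```

>>> jog_arm([
  [[0, 0, -3], [0, 0, 0], 38],
  [[0, 0, -6], [0, 0, 0], 38],
  [[0, 0, -6], [0, 0, 0], 38],
])

```text
time_s: 9.7
ee_pos: [0.5566, -0.2352, 0.0974]
eef_rot: [-3.141, 0.001, 0.0]
force: [-0.3, 0.4, -2.3]
grip_width: 0.0455
```

The head is over the spindle with no side force. Go on down to the pin.

>>> jog_arm([
  [[0, 0, -4], [0, 0, 0], 38],
  [[0, 0, -8], [0, 0, 0], 38],
  [[0, 0, -12], [0, 0, 0], 38],
  [[0, 0, -16], [0, 0, 0], 38],
  [[0, 0, -16], [0, 0, 0], 38],
])

```text
time_s: 10.12
ee_pos: [0.5564, -0.2351, 0.0811]
eef_rot: [-3.141, 0.001, 0.0]
force: [0.4, 0.1, -1.7]
grip_width: 0.0457
```

>>> jog_arm([
  [[0, 0, -2], [0, 0, 0], 38],
  [[0, 0, -4], [0, 0, 0], 38],
  [[0, 0, -4], [0, 0, 0], 38],
])

```text
time_s: 10.37
ee_pos: [0.5567, -0.2353, 0.0779]
eef_rot: [-3.141, 0.0, 0.0]
force: [-0.4, -0.3, -1.4]
grip_width: 0.0454
```

>>> jog_arm([
  [[0, 0, -1], [0, 0, 0], 38],
  [[0, 0, -2], [0, 0, 0], 38],
  [[0, 0, -2], [0, 0, 0], 38],
])

```text
time_s: 10.62
ee_pos: [0.5571, -0.2354, 0.0771]
eef_rot: [3.141, -0.001, 0.001]
force: [-2.4, 0.7, 5.9]
grip_width: 0.0457
```

Contact on the pin at ee z = 0.077 (7 N), the expected height. Turn by feel with that light push.

>>> jog_arm([
  [[0, 0, 0], [0, 0, -1], 38],
  [[0, 0, 0], [0, 0, -2], 38],
  [[0, 0, 0], [0, 0, -3], 38],
  [[0, 0, 0], [0, 0, -4], 38],
  [[0, 0, 0], [0, 0, -5], 38],
])

```text
time_s: 11.03
ee_pos: [0.5573, -0.2357, 0.077]
eef_rot: [3.141, -0.002, -0.44]
force: [-0.7, -0.6, 1.4]
grip_width: 0.0458
```

>>> jog_arm([
  [[0, 0, 0], [0, 0, -0.8], 38],
  [[0, 0, 0], [0, 0, -1.6], 38],
])

```text
time_s: 11.2
ee_pos: [0.557, -0.2355, 0.0765]
eef_rot: [-3.141, -0.001, -0.579]
force: [-0.2, -0.1, -1.0]
grip_width: 0.0458
```

>>> jog_arm([
  [[0, 0, 0], [0, 0, -0.7], 38],
  [[0, 0, 0], [0, 0, -1.4], 38],
])

```text
time_s: 11.37
ee_pos: [0.5569, -0.2354, 0.0763]
eef_rot: [-3.142, -0.0, -0.701]
force: [-0.7, 0.3, -2.0]
grip_width: 0.0457
```

The support is gone at -33 to -40°. Probe downward gently.

>>> jog_arm([
  [[0, 0, -1.5], [0, 0, 0], 38],
  [[0, 0, -3], [0, 0, 0], 38],
  [[0, 0, -3], [0, 0, 0], 38],
])

```text
time_s: 11.62
ee_pos: [0.5567, -0.2353, 0.0728]
eef_rot: [3.142, 0.0, -0.696]
force: [-0.5, -0.2, -1.6]
grip_width: 0.0456
```

The keyway has dropped over the pin. Continue to the spring ring.

>>> jog_arm([
  [[0, 0, -2], [0, 0, -0.4], 38],
  [[0, 0, -4], [0, 0, -0.4], 38],
  [[0, 0, -5], [0, 0, -0.4], 38],
  [[0, 0, -5], [0, 0, -0.4], 38],
])

```text
time_s: 11.95
ee_pos: [0.5569, -0.2354, 0.0683]
eef_rot: [-3.142, -0.0, -0.731]
force: [-0.7, 0.5, 2.6]
grip_width: 0.0459
```

>>> jog_arm([
  [[0, 0, -1.5], [0, 0, 0], 38],
  [[0, 0, -3], [0, 0, 0], 38],
  [[0, 0, -3], [0, 0, 0], 38],
], squeeze=45)

```text
time_s: 12.2
ee_pos: [0.5569, -0.2354, 0.0653]
eef_rot: [-3.142, -0.0, -0.732]
force: [-2.0, -0.3, 5.0]
grip_width: 0.0452
```

>>> jog_arm([
  [[0, 0, -1], [0, 0, 0], 38],
  [[0, 0, -2], [0, 0, 0], 38],
  [[0, 0, -2], [0, 0, 0], 38],
])

```text
time_s: 12.45
ee_pos: [0.557, -0.2354, 0.0637]
eef_rot: [-3.141, -0.001, -0.732]
force: [-2.3, 1.6, 7.3]
grip_width: 0.0454
```

>>> jog_arm([
  [[0, 0, -1], [0, 0, 0], 38],
  [[0, 0, -1], [0, 0, 0], 38],
])

```text
time_s: 12.62
ee_pos: [0.5571, -0.2354, 0.0636]
eef_rot: [-3.141, -0.001, -0.732]
force: [-5.7, 2.6, 14.1]
grip_width: 0.0456
```

Hard stop at ee z = 0.0636, the predicted home height, with the force rising steeply. A touch more push for margin, then check by eye.

>>> jog_arm([
  [[-0.5, 0.3, -0.7], [0, 0, 0], 38],
  [[-0.5, 0.3, -0.7], [0, 0, 0], 38],
  [[-0.5, 0.3, -0.7], [0, 0, 0], 38],
])

```text
time_s: 12.87
ee_pos: [0.5571, -0.2355, 0.0635]
eef_rot: [-3.141, -0.003, -0.732]
force: [-4.8, 2.2, 17.8]
grip_width: 0.0453
```

```bash
python3 - <<'E'
from h import *
o=ctrl.get_obs(); print(o['time_s'],o['ee_pos'],o['force'],o['moment'],o['grip_width'])
p=cam('scene')['frame'];cv2.imwrite('pics/s11.png',cv2.resize(p[140:240,180:290,::-1],None,fx=6,fy=6,interpolation=2))
f=cam('wrist')['frame'];cv2.imwrite('pics/w11.png',cv2.resize(f[170:370,220:420,::-1],None,fx=3,fy=3,interpolation=2))
o=ctrl.get_obs(); print(o['time_s'],o['ee_pos'],o['force'],o['moment'],o['grip_width'])
E
```

```text
12.8667 [ 0.55705567 -0.23547543  0.0635271 ] [-4.75171927  2.24470565 17.83521796] [ 0.40790725  1.06807282 -0.01622144] 0.04528213949069621
12.9667 [ 0.55706376 -0.23547589  0.06354116] [-4.88700428  1.71448109 19.02756996] [ 0.43636085  1.07825178 -0.01804911] 0.04525644004088626
```

View pics/s11.png

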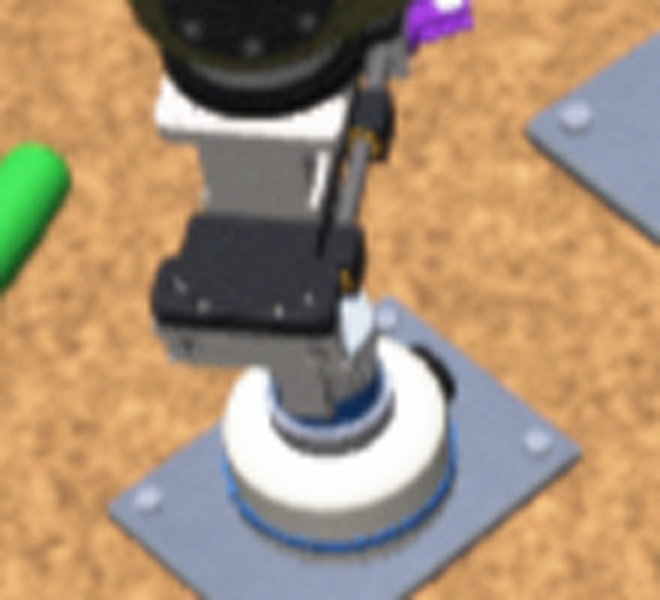

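View pics/w11.png

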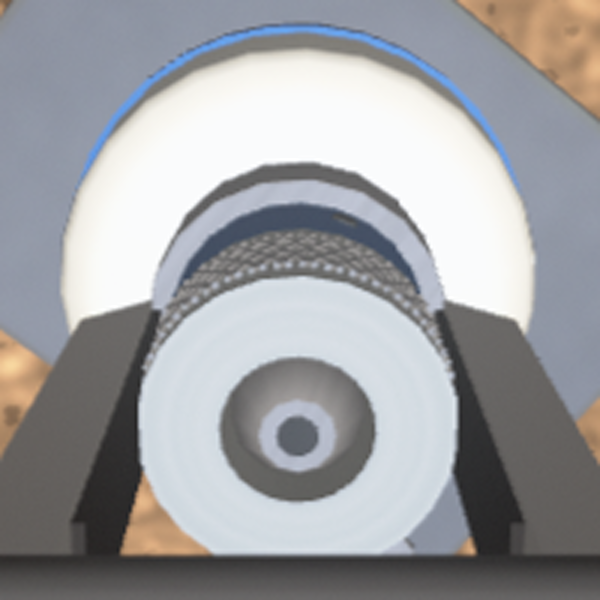

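No red ring is visible below the skirt, the head sits on the shoulder, and the nose is centred at the bore's top. Push is steady at about 19 N with the grip on.

```bash
python3 -c "
from station import ctrl
print(ctrl.hand_in()); o=ctrl.get_obs(); print(o['time_s'],o['ee_pos'],o['force'],o['grip_width'])"
```

```text
the job is handed in; nothing more can be done
None
the job is handed in; nothing more can be done
```

The turning head is on the spindle of the 170 x 130 mm trainer, pressed fully home against the spring ring, and the arm is still gripping it and pushing down. I set it on the cross pin off-key with about 7 N of push, then turned it. The push fell away at roughly -33° to -40°, and it dropped over the pin without being forced.

**Last checks:**
- **Seating:** it came to a hard stop at the predicted home height. The spring ring gave about 9 N there, and the force then rose steeply.
- **Hold:** just before hand-in the push was steady at about 19 N, with a side force of about 5 N. The grip was 45 N at a 45 mm opening.
- **Pictures:** no red ring shows under the skirt, and the spindle's nose is centred in the bore.
- **Time:** it took about 13 s.

**What disagreed:**
- **Fingertip position:** the fingertips end about 29 mm behind the reported TCP, not at it. On my first grasp they came down on the head's top face with about 8 N and slid across it. I backed off, corrected for the offset and regripped. The head was not visibly moved.
- **Keyway direction:** one keyway could be seen through the bore from the wrist camera, although it was said to be hidden. I used that and the pin's visible direction only to choose which way to turn.

I did not go near the splint, dynamometer, anvil or palm roll, but I took no final picture of all four.

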